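# Reset the tripped breaker on the bench distribution board

## Robot

A 7-joint arm with a two-finger parallel gripper is mounted at the origin on a cart in front of the work surface, level with it; the furniture and walls round the work are solid. World frame = base frame: x ahead of the robot, y to its left, z up, the work surface at z = 0. Lengths are in m, angles in degrees, forces in N, time in s.
With the tool pointing down it reaches from about 0.425 to 0.875 m from the base axis. Payload 9.9 kg.
Tool frame: the origin (TCP) lies on the centre line of the jaws, within the pads' length; the fingertips stand 25 mm ahead of it and the grasp point (between the pads) lies 6 mm ahead of it; z points along the fingers, y is the line along which they close (so a half turn about z gives the same grasp; the last joint's range is limited). The gripper opens to 85 mm and grips with 20 to 120 N. Pads are 22 mm wide; open, the fingers measure 114 mm over their backs; the gripper's body (76 mm by 85 mm) begins 54 mm behind the grasp point. The pads swing forward as they close: fully open they stand 13 mm farther back than shut.
Start: joints at [-68.629, 32.985, 1.427, 82.34, -0.859, 64.687, -3.237], TCP at [0.298, 0.606, 0.256] pointing down, gripper open.
Joint ranges: [-157.87, 157.87], [-19.46, 123.44], [-87.15, 90], [11.01, 140.99], [-62.26, 242.26], [9.8, 113.94], [-161.44, 161.44]. Speed limits (degrees/s): [127.2, 127.2, 172.46, 172.46, 180, 180, 180].

## Interface

Orientations are given as [roll, pitch, yaw] about the fixed x, y, z axes, in that order (R = Rz(yaw) Ry(pitch) Rx(roll)).
In Python, from cell import status, vision, env, nets gives the robot as it stands. The module is installed in compiled form; this text tells all that it offers.
- The arm moves only by the tool arm_command, never from a script. Its argument "steps" is a list of rows, each a list of 7 numbers: the turn, a rotation vector about the tool's x, y, z in degrees, then the shift along the tool's x, y, z in cm, then the opening, from -1 (shut) to 1 (fully open). A call has 1 to 12 rows; each row shifts and turns the commanded pose from where the row before left it, along the tool's axes as they then stand; what a row does not reach is not made up. A row lasts 1/12 s, in which the tool goes at most 41.7 mm and 7.16 degrees, less where a joint would pass 70% of its speed; a pose out of reach is approached as far as the arm can. A call is refused whole if a number of a shift passes 4.17 or a number of a turn 7.16, either way. A call with a gripper value outside its range is refused whole. The fingers move at their own pace and stop on an object; "grip_force" is the grip in N (left out, the last holds). Time passes only in rows, so rows that do not move let the fingers close. It gives the time, the measured TCP pose, the force, the opening and the grip force at its end, in the units of the state.
- status.get_state(): the state, without advancing time (a new reading comes with each control period).
- vision.read_camera(name): name is "scene" or "top" or "wrist"; returns a dict with "color" (384x512x3 uint8, red, green, blue), "z_map" (384x512 float32, m along the optical axis (not along the pixel's ray), 0 where there is no reading), "fx", "fy", "cx", "cy" (pixels), "R" (3x3) and "t" (3): a world point X has camera coordinates R X + t. Camera axes: x right, y down, z forward; pixel columns grow to the right and rows downward; lengths in m; the calibration is good to about 2 mm. A picture is of the moment at which its call begins.
- env.hand_in(): hands the job in; it is judged then, once.
Trained networks look in a picture, given as the dict that the camera call returned (one of the last four; its "shot" number tells which), for a name from the list of things; names that differ only in an ending like _2 or _b are one class to them, and where a whole thing is asked for, a point or a joint stands for the part that bears it (a point fixed in the world has none). Each returns a list of dicts, best first, with "confidence" (0 to 1); they miss things now and then, are a little off and sometimes report something else, mostly with a low value. They report only what shows in the picture. A call takes as long as a camera call.
- nets.look_for(query, picture): "position" ([x, y, z] in m, in world coordinates, good to about 4 mm: the middle of the surface that is visible of it).
- nets.trace(query, picture): "region" (384x512 bool, what is visible of it).
The state is a dict: "time": time; "qpos": joint angles; "joint_vel": joint speeds; "tau": joint torques, N m; "position": TCP position; "tcp_rot": TCP orientation; "ft_force": force on the tool from outside, world axes, zero at the start; "torque": the same for the moment, N m; "finger_gap": finger opening in m; "grip_force": force on a finger pad.
Only numpy, scipy, OpenCV 4.12 (cv2) and the standard library are available. Lean on these libraries where they do the work, as an engineer would, in place of code of your own. Each camera call takes 0.05 s, during which the arm holds its last target. There are 200 camera calls.

## Task

One of the three breakers on the board has tripped: its black lever stands halfway and its little window shows orange. Reset it: press that lever firmly, but without forcing it, all the way to off (toward the red mark) until it is against its stop and the window turns green, then throw it fully on (toward the green stripe) and let go. Leave the other two breakers as they are and do not disturb the other things on the bench.

Things in the scene. Friction and masses are not known exactly. Their poses are not given: they have to be found in the camera images.
- board: Grey steel board 170 x 260 x 12 mm (x, y, z) (with its rubber feet) lying fixed on the bench; origin: centre of its underside. On it three identical light grey breakers stand side by side along its y, 80 mm apart, their x axes along the board's. Which of the three places is the tripped one varies.
- breaker_a: The tripped breaker. Case 140 x 68 x 75 mm (x, y, z), fixed; its top is 87 mm above the bench. Origin: centre of the case underside. +x points toward on (green stripe), -x toward off (red mark, then the flag window: black bezel 5 mm high, 24 x 42 mm, centred at x = -56 mm). The lever's hinge runs along y, 52 mm above the origin. The hand must never press on this breaker with more than 25 N.
- lever_a (a joint): Tripped breaker's lever angle (rad): 0 upright, positive toward on; starts within 0.08 of 0. Moves at about 2 N and stays where left. Toward off it turns stiff (8 to 15 N at the handle) for its last 0.2 rad, then meets a hard stop, somewhere from -0.30 to -0.63: find it by feel. Reset happens only there. Until reset it is blocked toward on at 0.1 to 0.4; then it swings to the on stop at 0.60.
- lever_a_tip (a point): Middle of the end face of the tripped breaker's lever, 78 mm from the hinge. The lever is a black handle 12 mm thick (x) and 22 mm wide (y) that stands 55 mm out of the case top when upright.
- flag_a (a joint): Trip flag of the tripped breaker (m), seen through its window: 0 orange (tripped), about 0.008 green (reset). It cannot be touched; it is moved by the lever over its last travel toward the off stop, and stays.
- lever_b (a joint): Lever of a second, identical breaker, which is on: angle as for lever_a, starts at 0.60 (on stop), window green. To be left alone.
- lever_c (a joint): Lever of the third, identical breaker, of a spare circuit that is off: starts at -0.60 (off stop), window green. To be left alone.
- bottle_front: Loose small white bottle with a dark label, 51 mm across, 94 mm high, to the right of the board. Origin: centre of its underside. A bystander.
- panel_meter: Loose black panel meter with a green display, 28 x 48 x 46 mm, behind the board. Origin: centre of its underside. A bystander.

How it is judged:
By the outcome, as a careful person would: the job done as asked, in the order asked, and still so for the second after the job is handed in, with the robot touching nothing.
It also fails if it takes over 42 s, if anything falls off the work surface, if the arm or the gripper's body presses on something with over 40 N, if the wrist force passes 120 N, or if a joint passes its speed limit or range.

## Working session

There is one attempt and no reset: what is moved stays moved. The work goes in short steps, Python scripts to look and compute and a tool call to move; the robot and the scene stay as the last step left them, time stands still between calls to the robot, and variables do not carry over. Pictures are saved under pics/ and viewed, at most 10 in all, crops included, and the job is handed in when it is done.

Besides the shell and the picture viewer there is one more tool, called after ">>>" in YAML: its name, and indented under it one key for each argument. arm_command: Moves the arm, as the interface text tells. Its arguments: {"type":"object","properties":{"steps":{"type":"array","items":{"type":"array","items":{"type":"number"}}},"grip_force":{"type":"number"}},"required":["steps"]}

```bash
mkdir -p pics
python3 - <<'E'
from cell import status, vision, env, nets
import cv2,numpy as np
s=status.get_state(); print({k:np.round(v,3).tolist() for k,v in s.items()})
for c in ["scene","top"]:
    p=vision.read_camera(c); cv2.imwrite(f"pics/{c}0.png",p["color"][:,:,::-1])
    for q in ["breaker_a","lever_a","board","bottle_front","panel_meter"]:
        print(c,q,[(np.round(d["position"],3).tolist(),round(d["confidence"],2)) for d in nets.look_for(q,p)])
E
```

```text
{'time': 0.0, 'qpos': [-68.627, 33.033, 1.423, 82.387, -0.86, 64.685, -3.238], 'joint_vel': [0.063, -0.016, 0.058, 0.114, -0.065, -0.021, 0.008], 'tau': [-0.002, -76.574, 2.249, -28.596, 0.015, 0.013, -0.0], 'position': [0.298, 0.605, 0.255], 'tcp_rot': [-179.907, 0.004, 153.826], 'ft_force': [-0.587, -0.283, 0.46], 'torque': [-0.064, -0.015, 0.024], 'grip_force': 0.0, 'finger_gap': 0.085}
scene breaker_a [([0.531, -0.317, 0.088], 0.95)]
scene lever_a [([0.535, -0.318, 0.123], 0.67), ([0.573, -0.403, 0.117], 0.63), ([0.504, -0.246, 0.116], 0.56)]
scene board [([0.471, -0.219, 0.007], 0.68)]
scene bottle_front []
scene panel_meter [([0.698, -0.297, 0.048], 0.63)]
top breaker_a [([0.539, -0.327, 0.088], 0.97)]
top lever_a [([0.572, -0.408, 0.116], 0.7), ([0.538, -0.328, 0.145], 0.54), ([0.505, -0.25, 0.115], 0.49)]
top board [([0.538, -0.331, 0.013], 0.8)]
top bottle_front [([0.565, -0.518, 0.094], 0.58)]
top panel_meter [([0.699, -0.308, 0.048], 0.71)]
```

View pics/scene0.png

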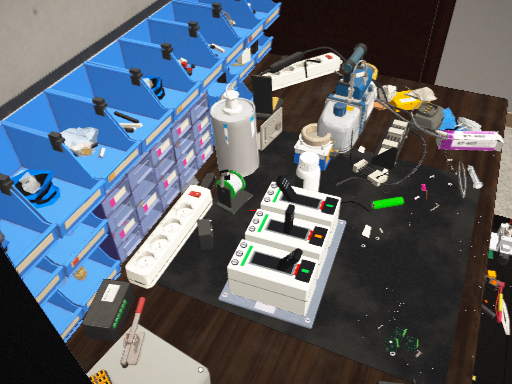

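View pics/top0.png

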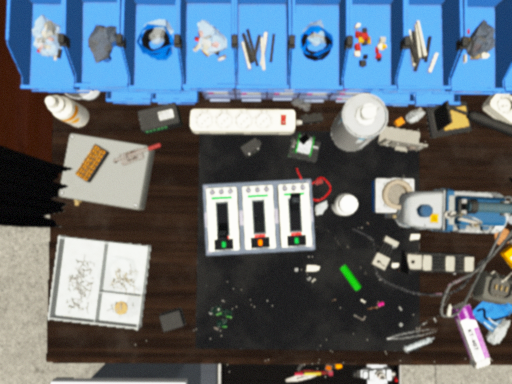

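The scene view shows the middle breaker tripped: lever upright at about (290,217) and an orange window at about (317,244). The neighbours are green, with one lever leaning on and the other off. In the top view the green stripes are on the far side (+x), and the orange window is at (260,242). Next I measure the exact pose.

```bash
cat > h.py <<'E'
from cell import status, vision, env, nets
import cv2,numpy as np
def cloud(p):
    z=p["z_map"]; v,u=np.mgrid[:z.shape[0],:z.shape[1]]
    c=np.stack([(u-p["cx"])/p["fx"]*z,(v-p["cy"])/p["fy"]*z,z],-1)
    X=(c-p["t"])@p["R"]; X[z==0]=np.nan; return X
E
python3 - <<'E'
from h import *
for c in ["top","scene"]:
    p=vision.read_camera(c); X=cloud(p)
    def near(lo,hi): return (X[...,2]>lo)&(X[...,2]<hi)&(abs(X[...,0]-.54)<.16)&(abs(X[...,1]+.33)<.2)
    m=near(.080,.095)
    print(c,"case tops",cv2.minAreaRect(X[m][:,:2].astype(np.float32)),np.median(X[m][:,2]))
    m=near(.006,.02); print("board",cv2.minAreaRect(X[m][:,:2].astype(np.float32)))
    m=near(.137,.16)&(abs(X[...,1]+.33)<.04); print("tip",m.sum(),np.round(X[m].mean(0),4),X[m].min(0),X[m].max(0))
    for q in ["lever_a","breaker_a"]:
        for d in nets.trace(q,p):
            Y=X[d["region"]]; Y=Y[~np.isnan(Y[:,0])]; print(q,round(d["confidence"],2),np.round(Y.mean(0),3),np.round(Y.min(0),3),np.round(Y.max(0),3), [np.round(a,3) for a in cv2.minAreaRect(Y[Y[:,2]>.08][:,:2].astype(np.float32))])
E
```

```text
top case tops ((0.5419244766235352, -0.37341442704200745), (0.14005982875823975, 0.3169620931148529), 3.4600441455841064) 0.08800344210726094
board ((0.5399070978164673, -0.3329993486404419), (0.3928402066230774, 0.3184353709220886), 89.83187866210938)
tip 59 [ 0.5363 -0.3291  0.1425] [ 0.53105816 -0.33839075  0.13839097] [ 0.5416592  -0.31947595  0.14715979]
lever_a 0.73 [ 0.573 -0.407  0.115] [ 0.553 -0.418  0.086] [ 0.591 -0.395  0.136] [array([ 0.572, -0.407]), array([0.038, 0.021]), np.float64(2.205)]
breaker_a 0.67 [ 0.54  -0.329  0.09 ] [ 0.469 -0.366  0.008] [ 0.616 -0.292  0.147] [array([ 0.54 , -0.329]), array([0.14 , 0.068]), np.float64(3.803)]
scene case tops ((0.5421295166015625, -0.37204107642173767), (0.14054390788078308, 0.31719955801963806), 3.591732978820801) 0.08586305997251883
board ((0.5438823699951172, -0.3607470691204071), (0.3179279565811157, 0.32787275314331055), 2.3730785846710205)
tip 65 [ 0.536  -0.3278  0.1398] [ 0.53096778 -0.34142967  0.13732412] [ 0.54209282 -0.31734617  0.14230974]
lever_a 0.87 [ 0.504 -0.245  0.114] [ 0.489 -0.259  0.09 ] [ 0.523 -0.238  0.132] [array([ 0.505, -0.247]), array([0.035, 0.019]), np.float64(10.114)]
lever_a 0.62 [ 0.574 -0.409  0.104] [ 0.552 -0.555 -0.001] [ 0.645 -0.394  0.13 ] [array([ 0.578, -0.409]), array([0.033, 0.053]), np.float64(82.726)]
lever_a 0.52 [ 0.535 -0.322  0.12 ] [ 0.53  -0.335  0.088] [ 0.542 -0.316  0.142] [array([ 0.535, -0.326]), array([0.019, 0.011]), np.float64(82.594)]
breaker_a 0.75 [ 0.533 -0.322  0.085] [ 0.468 -0.38  -0.001] [ 0.644 -0.26   0.142] [array([ 0.539, -0.311]), array([0.14 , 0.108]), np.float64(2.917)]
```

>>> arm_command:
  steps:
    - [0, 0, 7, 0, 0, 0, -0.2]
    - [0, 0, 7, 0, 0, 0, -0.2]
    - [0, 0, 7, 0, 0, 0, -0.2]
    - [0, 0, 7, 0, 0, 0, -0.2]
    - [0, 0, 7, 0, 0, 0, -0.2]
    - [0, 0, 7, 0, 0, 0, -0.2]
    - [0, 0, 7, 0, 0, 0, -0.2]
    - [0, 0, 7, 0, 0, 0, -0.2]
    - [0, 0, 7.1, 0, 0, 0, -0.2]

```text
time: 1.65
position: [0.2976, 0.6058, 0.2564]
tcp_rot: [-180.0, -0.0, 90.4]
ft_force: [0.0, 0.2, 0.7]
finger_gap: 0.034
grip_force: 0.0
```

>>> arm_command:
  steps:
    - [0, 0, 0, -3.7, 0.92, 0, -0.2]
    - [0, 0, 0, -3.7, 0.92, 0, -0.2]
    - [0, 0, 0, -3.7, 0.92, 0, -0.2]
    - [0, 0, 0, -3.7, 0.92, 0, -0.2]
    - [0, 0, 0, -3.7, 0.92, 0, -0.2]
    - [0, 0, 0, -3.7, 0.92, 0, -0.2]
    - [0, 0, 0, -3.7, 0.92, 0, -0.2]
    - [0, 0, 0, -3.7, 0.92, 0, -0.2]
    - [0, 0, 0, -3.7, 0.92, 0, -0.2]
    - [0, 0, 0, -3.7, 0.92, 0, -0.2]
    - [0, 0, 0, -3.7, 0.92, 0, -0.2]
    - [0, 0, 0, -3.7, 0.92, 0, -0.2]

```text
time: 2.65
position: [0.4139, 0.1615, 0.2566]
tcp_rot: [180.0, -0.0, 90.7]
ft_force: [0.2, -0.1, -0.3]
finger_gap: 0.0341
grip_force: 0.0
```

>>> arm_command:
  steps:
    - [0, 0, 0, -3.7, 0.92, 0, -0.2]
    - [0, 0, 0, -3.7, 0.92, 0, -0.2]
    - [0, 0, 0, -3.7, 0.92, 0, -0.2]
    - [0, 0, 0, -3.7, 0.92, 0, -0.2]
    - [0, 0, 0, -3.7, 0.92, 0, -0.2]
    - [0, 0, 0, -3.7, 0.92, 0, -0.2]
    - [0, 0, 0, -3.7, 0.92, 0, -0.2]
    - [0, 0, 0, -3.7, 0.92, 0, -0.2]
    - [0, 0, 0, -3.7, 0.92, 0, -0.2]
    - [0, 0, 0, -3.7, 0.92, 0, -0.2]
    - [0, 0, 0, -3.7, 0.92, 0, -0.2]
    - [0, 0, -3.2, -3, 0.92, 0, -0.2]

```text
time: 3.65
position: [0.5296, -0.2754, 0.2564]
tcp_rot: [180.0, 0.1, 93.8]
ft_force: [1.0, 0.9, -0.0]
finger_gap: 0.0347
grip_force: 0.0
```

>>> arm_command:
  steps:
    - [0, 0, 0, -2.7, 0.2, 0, -0.2]
    - [0, 0, 0, -2.6, 0.15, 0, -0.2]
    - [0, 0, 0, 0, 0, 2, -0.2]
    - [0, 0, 0, 0, 0, 2, -0.2]
    - [0, 0, 0, 0, 0, 0, -0.2]
    - [0, 0, 0, 0, 0, 0, -0.2]

```text
time: 4.15
position: [0.5365, -0.3245, 0.2158]
tcp_rot: [-179.9, -0.1, 93.9]
ft_force: [-0.3, -0.3, -0.2]
finger_gap: 0.0343
grip_force: 0.0
```

Run:
```python
from h import *
p=vision.read_camera("scene"); im=p["color"][150:310,200:380,::-1]
w=vision.read_camera("wrist"); X=cloud(w)
a=cv2.resize(im,(450,400)); b=cv2.resize(w["color"][:,:,::-1],(350,262))
cv2.imwrite("pics/s1.png",np.hstack([a,np.vstack([b,np.zeros((138,350,3),np.uint8)])]))
print([(np.round(d["position"],4),d["confidence"]) for d in nets.look_for("lever_a_tip",w)])
X2=cloud(p)
for Y in (X,X2):
    m=(abs(Y[...,0]-.537)<.04)&(abs(Y[...,1]+.328)<.03)&(Y[...,2]>.135)&(Y[...,2]<.150); print(m.sum(),np.round(np.nanmean(Y[m],0),4))
    # finger points
    m=(abs(Y[...,0]-.537)<.06)&(abs(Y[...,1]+.328)<.03)&(Y[...,2]>.160)&(Y[...,2]<.25); print(m.sum(), np.round([Y[m].min(0),Y[m].max(0)],4) if m.sum() else 0)
```

```text
[(array([ 0.5397, -0.3184,  0.1386]), 0.8)]
588 [ 0.536  -0.3274  0.1412]
12309 [[ 0.4841 -0.3402  0.1919]
 [ 0.5887 -0.3074  0.25  ]]
72 [ 0.5358 -0.3275  0.1394]
835 [[ 0.4837 -0.3393  0.1899]
 [ 0.5879 -0.3076  0.25  ]]
```

View pics/s1.png

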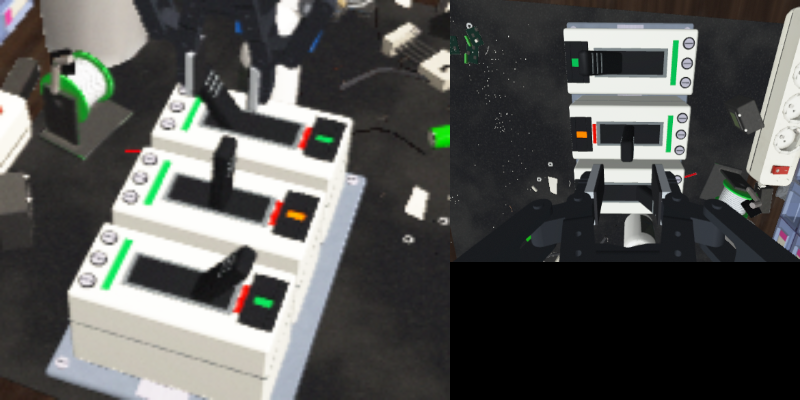

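The composite shows the fingers hanging above and straddling the middle lever (left half, about (220,80)), and its window is still orange at (297,215). The fingertips sit 25 mm ahead of the TCP. I'll descend to straddle the lever.

>>> arm_command:
  steps:
    - [0, 0, 0, -0.3, 0, 2, -0.2]
    - [0, 0, 0, 0, 0, 2, -0.2]
    - [0, 0, 0, 0, 0, 2, -0.2]
    - [0, 0, 0, 0, 0, 1, -0.2]
    - [0, 0, 0, 0, 0, 0, -0.2]
    - [0, 0, 0, 0, 0, 0, -0.2]

```text
time: 4.8
position: [0.5374, -0.328, 0.1471]
tcp_rot: [180.0, 0.0, 93.9]
ft_force: [0.2, 0.7, 0.3]
finger_gap: 0.0345
grip_force: 0.0
```

>>> arm_command:
  steps:
    - [0, 0, 0, 0, -0.3, 0, -0.2]
    - [0, 0, 0, 0, -0.3, 0, -0.2]
    - [0, 0, 0, 0, -0.3, 0, -0.2]
    - [0, 0, 0, 0, -0.3, 0, -0.2]
    - [0, 0, 0, 0, 0, 0, -0.2]

```text
time: 5.22
position: [0.5247, -0.3291, 0.147]
tcp_rot: [179.9, 0.0, 93.9]
ft_force: [-0.5, -0.4, -0.7]
finger_gap: 0.0338
grip_force: 0.0
```

>>> arm_command:
  steps:
    - [0, 0, 0, 0, -0.2, 0, -0.2]
    - [0, 0, 0, 0, -0.2, 0, -0.2]
    - [0, 0, 0, 0, 0, 0, -0.2]

```text
time: 5.47
position: [0.521, -0.3292, 0.1466]
tcp_rot: [180.0, 0.0, 93.9]
ft_force: [2.0, -0.2, 1.0]
finger_gap: 0.0342
grip_force: 0.8
```

>>> arm_command:
  steps:
    - [0, 0, 0, 0, -0.2, 0, -0.2]
    - [0, 0, 0, 0, -0.2, 0, -0.2]
    - [0, 0, 0, 0, 0, 0, -0.2]

```text
time: 5.72
position: [0.5166, -0.3294, 0.1463]
tcp_rot: [-180.0, -0.0, 93.9]
ft_force: [0.6, 0.2, 2.3]
finger_gap: 0.0342
grip_force: 0.7
```

>>> arm_command:
  steps:
    - [0, 0, 0, 0, -0.2, 0, -0.2]
    - [0, 0, 0, 0, -0.1, 0, -0.2]
    - [0, 0, 0, 0, 0, 0, -0.2]

```text
time: 5.97
position: [0.5139, -0.3295, 0.1462]
tcp_rot: [-180.0, -0.0, 93.9]
ft_force: [2.7, -0.6, -0.1]
finger_gap: 0.0338
grip_force: 0.8
```

>>> arm_command:
  steps:
    - [0, 0, 0, 0, -0.15, 0, -0.2]
    - [0, 0, 0, 0, -0.15, 0, -0.2]
    - [0, 0, 0, 0, 0, 0, -0.2]

```text
time: 6.22
position: [0.5119, -0.3295, 0.1463]
tcp_rot: [179.9, 0.0, 94.0]
ft_force: [5.6, 0.1, -1.6]
finger_gap: 0.0346
grip_force: 2.3
```

>>> arm_command:
  steps:
    - [0, 0, 0, 0, -0.1, 0, -0.2]
    - [0, 0, 0, 0, -0.1, 0, -0.2]
    - [0, 0, 0, 0, 0, 0, -0.2]

```text
time: 6.47
position: [0.5103, -0.3295, 0.1464]
tcp_rot: [179.9, 0.0, 94.0]
ft_force: [6.9, 0.6, -2.3]
finger_gap: 0.0345
grip_force: 2.7
```

>>> arm_command:
  steps:
    - [0, 0, 0, 0, -0.1, 0, -0.2]
    - [0, 0, 0, 0, -0.1, 0, -0.2]
    - [0, 0, 0, 0, 0, 0, -0.2]

```text
time: 6.72
position: [0.5083, -0.3296, 0.1464]
tcp_rot: [179.9, 0.0, 94.0]
ft_force: [5.9, -0.0, -2.3]
finger_gap: 0.0342
grip_force: 2.7
```

>>> arm_command:
  steps:
    - [0, 0, 0, 0, 0, -0.2, -0.2]
    - [0, 0, 0, 0, -0.1, -0.2, -0.2]
    - [0, 0, 0, 0, 0, 0, -0.2]

```text
time: 6.97
position: [0.5068, -0.3298, 0.1507]
tcp_rot: [179.9, 0.0, 94.0]
ft_force: [4.6, 1.3, -0.3]
finger_gap: 0.034
grip_force: 2.5
```

>>> arm_command:
  steps:
    - [0, 0, 0, 0, -0.1, 0, -0.2]
    - [0, 0, 0, 0, -0.1, 0, -0.2]
    - [0, 0, 0, 0, 0, 0, -0.2]

```text
time: 7.22
position: [0.5049, -0.3299, 0.1505]
tcp_rot: [179.9, 0.0, 94.0]
ft_force: [5.6, 0.2, -1.3]
finger_gap: 0.0343
grip_force: 2.5
```

>>> arm_command:
  steps:
    - [0, 0, 0, 0, -0.1, 0, -0.2]
    - [0, 0, 0, 0, -0.1, 0, -0.2]
    - [0, 0, 0, 0, 0, 0, -0.2]

```text
time: 7.47
position: [0.5029, -0.33, 0.1505]
tcp_rot: [179.9, 0.0, 94.0]
ft_force: [6.0, 1.3, -0.7]
finger_gap: 0.0345
grip_force: 2.4
```

>>> arm_command:
  steps:
    - [0, 0, 0, 0, -0.1, 0, -0.2]
    - [0, 0, 0, 0, 0, 0, -0.2]

```text
time: 7.63
position: [0.5019, -0.3301, 0.1506]
tcp_rot: [179.9, 0.0, 94.0]
ft_force: [5.7, -0.0, -0.6]
finger_gap: 0.034
grip_force: 2.4
```

>>> arm_command:
  steps:
    - [0, 0, 0, 0, -0.1, 0, -0.2]
    - [0, 0, 0, 0, 0, 0, -0.2]

```text
time: 7.8
position: [0.501, -0.3302, 0.1506]
tcp_rot: [179.9, 0.0, 94.0]
ft_force: [5.8, 1.3, -1.2]
finger_gap: 0.0347
grip_force: 2.4
```

>>> arm_command:
  steps:
    - [0, 0, 0, 0, -0.1, 0, -0.2]
    - [0, 0, 0, 0, 0, 0, -0.2]

```text
time: 7.97
position: [0.4999, -0.3303, 0.1506]
tcp_rot: [179.9, 0.0, 94.0]
ft_force: [6.2, 0.4, -1.2]
finger_gap: 0.0339
grip_force: 2.4
```

>>> arm_command:
  steps:
    - [0, 0, 0, 0, -0.1, 0, -0.2]
    - [0, 0, 0, 0, 0, 0, -0.2]

```text
time: 8.13
position: [0.4989, -0.3303, 0.1505]
tcp_rot: [179.9, 0.0, 94.0]
ft_force: [5.4, 0.1, -0.9]
finger_gap: 0.034
grip_force: 2.3
```

>>> arm_command:
  steps:
    - [0, 0, 0, 0, -0.1, 0, -0.2]
    - [0, 0, 0, 0, 0, 0, -0.2]

```text
time: 8.3
position: [0.4979, -0.3304, 0.1506]
tcp_rot: [179.9, 0.0, 94.0]
ft_force: [6.5, 1.7, -0.8]
finger_gap: 0.034
grip_force: 2.4
```

Run:
```python
from h import *
p=vision.read_camera("scene"); im=p["color"][180:300,220:360,::-1]
w=vision.read_camera("top"); b=w["color"][170:260,190:325,::-1]
cv2.imwrite("pics/s2.png",np.hstack([cv2.resize(im,(400,343),interpolation=2),cv2.resize(b,(400,343),interpolation=2)]))
```

```text
(no output)
```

View pics/s2.png

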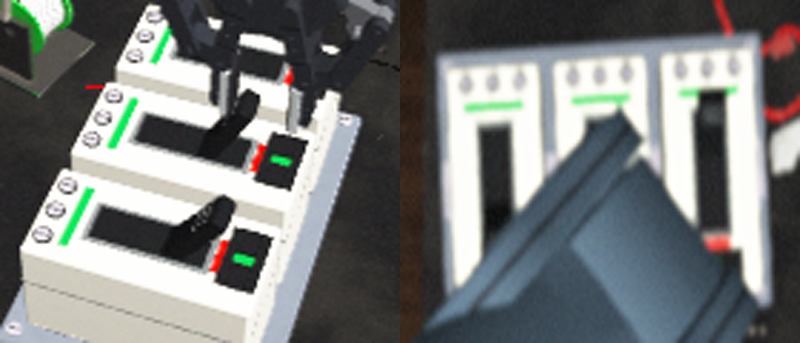

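The left half shows the middle lever leaning off between the fingers (about (230,125)), and its window is already green at (280,160). The force hasn't risen to a stop yet, so I'll keep going carefully.

>>> arm_command:
  steps:
    - [0, 0, 0, 0, -0.1, 0, -0.2]
    - [0, 0, 0, 0, 0, 0, -0.2]

```text
time: 8.57
position: [0.4973, -0.3305, 0.1507]
tcp_rot: [179.9, 0.0, 94.0]
ft_force: [7.0, 0.8, 0.3]
finger_gap: 0.0344
grip_force: 2.7
```

>>> arm_command:
  steps:
    - [0, 0, 0, 0, -0.1, 0, -0.2]
    - [0, 0, 0, 0, 0, 0, -0.2]

```text
time: 8.73
position: [0.4968, -0.3305, 0.1508]
tcp_rot: [179.8, 0.0, 94.0]
ft_force: [7.9, 1.9, -0.4]
finger_gap: 0.0337
grip_force: 3.3
```

>>> arm_command:
  steps:
    - [0, 0, 0, 0, -0.1, 0, -0.2]
    - [0, 0, 0, 0, 0, 0, -0.2]

```text
time: 8.9
position: [0.4963, -0.3306, 0.1509]
tcp_rot: [179.8, 0.1, 94.0]
ft_force: [8.5, 0.7, -0.3]
finger_gap: 0.0342
grip_force: 4.0
```

>>> arm_command:
  steps:
    - [0, 0, 0, 0, -0.15, 0, -0.2]
    - [0, 0, 0, 0, -0.1, 0, -0.2]
    - [0, 0, 0, 0, 0, 0, -0.2]

```text
time: 9.15
position: [0.4952, -0.3307, 0.1513]
tcp_rot: [179.7, 0.1, 94.0]
ft_force: [13.6, 1.4, -1.0]
finger_gap: 0.0343
grip_force: 5.6
```

>>> arm_command:
  steps:
    - [0, 0, 0, 0, -0.15, 0, -0.2]
    - [0, 0, 0, 0, -0.1, 0, -0.2]
    - [0, 0, 0, 0, 0, 0, -0.2]

```text
time: 9.4
position: [0.4941, -0.3308, 0.1516]
tcp_rot: [179.5, 0.1, 94.1]
ft_force: [16.8, 1.3, -1.1]
finger_gap: 0.0341
grip_force: 7.3
```

Run:
```python
from h import *
p=vision.read_camera("scene"); cv2.imwrite("pics/s3.png",cv2.resize(p["color"][200:260,270:350,::-1],(400,300),interpolation=2))
```

```text
(no output)
```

View pics/s3.png

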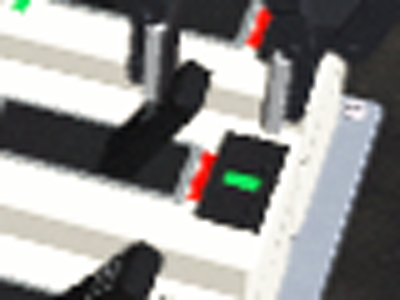

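>>> arm_command:
  steps:
    - [0, 0, 0, 0, 0.3, 0, -0.2]
    - [0, 0, 0, 0, 0.4, 0, -0.2]
    - [0, 0, 0, 0, 0.4, 0.2, -0.2]
    - [0, 0, 0, 0, 0.4, 0.2, -0.2]
    - [0, 0, 0, 0, 0.4, 0, -0.2]
    - [0, 0, 0, 0, 0.4, 0, -0.2]
    - [0, 0, 0, 0, 0.4, 0, -0.2]
    - [0, 0, 0, 0, 0.4, 0, -0.2]
    - [0, 0, 0, 0, 0.4, 0, -0.2]
    - [0, 0, 0, 0, 0.4, 0, -0.2]
    - [0, 0, 0, 0, 0.4, 0, -0.2]
    - [0, 0, 0, 0, 0, 0, -0.2]

```text
time: 10.45
position: [0.5331, -0.3281, 0.1463]
tcp_rot: [180.0, 0.0, 94.0]
ft_force: [-0.7, -0.0, -0.3]
finger_gap: 0.0341
grip_force: 0.1
```

The crop shows the tripped breaker's window green at (240,180), with the lever at its off stop. Now I'll sweep it to on.

>>> arm_command:
  steps:
    - [0, 0, 0, 0, 0.4, 0, -0.2]
    - [0, 0, 0, 0, 0.4, 0, -0.2]
    - [0, 0, 0, 0, 0.4, 0, -0.2]
    - [0, 0, 0, 0, 0.3, 0, -0.2]
    - [0, 0, 0, 0, 0.3, 0, -0.2]
    - [0, 0, 0, 0, 0, 0, -0.2]

```text
time: 10.95
position: [0.5508, -0.3269, 0.1462]
tcp_rot: [180.0, 0.0, 94.0]
ft_force: [-0.6, -0.1, -0.2]
finger_gap: 0.0342
grip_force: 0.0
```

>>> arm_command:
  steps:
    - [0, 0, 0, 0, 0.25, 0, -0.2]
    - [0, 0, 0, 0, 0.25, 0, -0.2]
    - [0, 0, 0, 0, 0.25, 0, -0.2]
    - [0, 0, 0, 0, 0.25, 0, -0.2]
    - [0, 0, 0, 0, 0, 0, -0.2]

```text
time: 11.37
position: [0.5606, -0.3263, 0.1463]
tcp_rot: [180.0, 0.0, 94.0]
ft_force: [0.2, 0.4, 1.0]
finger_gap: 0.0344
grip_force: 0.3
```

>>> arm_command:
  steps:
    - [0, 0, 0, 0, 0.25, 0, -0.2]
    - [0, 0, 0, 0, 0.25, 0, -0.2]
    - [0, 0, 0, 0, 0.25, 0, -0.2]
    - [0, 0, 0, 0, 0.25, 0, -0.2]
    - [0, 0, 0, 0, 0, 0, -0.2]

```text
time: 11.78
position: [0.5706, -0.3255, 0.1462]
tcp_rot: [180.0, -0.0, 94.0]
ft_force: [-0.1, 0.2, -0.1]
finger_gap: 0.0342
grip_force: 0.3
```

>>> arm_command:
  steps:
    - [0, 0, 0, 0, 0.2, 0, -0.2]
    - [0, 0, 0, 0, 0.2, 0, -0.2]
    - [0, 0, 0, 0, 0.2, 0, -0.2]
    - [0, 0, 0, 0, 0.2, 0, -0.2]
    - [0, 0, 0, 0, 0, 0, -0.2]

```text
time: 12.2
position: [0.5785, -0.325, 0.1463]
tcp_rot: [180.0, 0.0, 93.9]
ft_force: [-1.4, 0.2, 0.0]
finger_gap: 0.0343
grip_force: 0.4
```

>>> arm_command:
  steps:
    - [0, 0, 0, 0, 0.15, 0, -0.2]
    - [0, 0, 0, 0, 0.15, 0, -0.2]
    - [0, 0, 0, 0, 0.15, 0, -0.2]
    - [0, 0, 0, 0, 0.15, 0, -0.2]
    - [0, 0, 0, 0, 0, 0, -0.2]

```text
time: 12.62
position: [0.5843, -0.3247, 0.1463]
tcp_rot: [180.0, 0.0, 93.9]
ft_force: [-1.8, -0.1, -0.0]
finger_gap: 0.0343
grip_force: 0.5
```

>>> arm_command:
  steps:
    - [0, 0, 0, 0, 0.1, 0, -0.2]
    - [0, 0, 0, 0, 0.1, 0, -0.2]
    - [0, 0, 0, 0, 0, 0, -0.2]

```text
time: 12.87
position: [0.5861, -0.3246, 0.1463]
tcp_rot: [180.0, 0.0, 93.9]
ft_force: [-1.3, -0.7, -0.4]
finger_gap: 0.0341
grip_force: 0.6
```

>>> arm_command:
  steps:
    - [0, 0, 0, 0, 0.1, 0, -0.2]
    - [0, 0, 0, 0, 0.1, 0, -0.2]
    - [0, 0, 0, 0, 0, 0, -0.2]

```text
time: 13.12
position: [0.5881, -0.3244, 0.1463]
tcp_rot: [180.0, 0.0, 93.9]
ft_force: [-1.7, -0.4, -0.2]
finger_gap: 0.0344
grip_force: 0.6
```

>>> arm_command:
  steps:
    - [0, 0, 0, 0, 0.1, 0, -0.2]
    - [0, 0, 0, 0, 0.1, 0, -0.2]
    - [0, 0, 0, 0, 0, 0, -0.2]

```text
time: 13.37
position: [0.5894, -0.3244, 0.1462]
tcp_rot: [-179.9, -0.0, 93.9]
ft_force: [-3.8, -1.0, 1.4]
finger_gap: 0.034
grip_force: 1.8
```

>>> arm_command:
  steps:
    - [0, 0, 0, 0, 0.1, 0, -0.2]
    - [0, 0, 0, 0, 0.1, 0, -0.2]
    - [0, 0, 0, 0, 0, 0, -0.2]

```text
time: 13.62
position: [0.5898, -0.3245, 0.146]
tcp_rot: [-179.8, -0.1, 93.9]
ft_force: [-9.0, 0.4, 2.1]
finger_gap: 0.0341
grip_force: 4.6
```

>>> arm_command:
  steps:
    - [0, 0, 0, 0, -0.3, 0, -0.2]
    - [0, 0, 0, 0, -0.4, 0, -0.2]
    - [0, 0, 0, 0, 0, -0.5, -0.2]
    - [0, 0, 0, 0, 0, -1.5, -0.2]
    - [0, 0, 0, 0, 0, -3, -0.2]
    - [0, 0, 0, 0, 0, -3, -0.2]
    - [0, 0, 0, 0, 0, -3, -0.2]
    - [0, 0, 0, 3.5, 0, 0, -0.2]
    - [0, 0, 0, 3.5, 0, 0, -0.2]
    - [0, 0, 0, 3.5, 0, 0, -0.2]
    - [0, 0, 0, 3.5, 0, 0, -0.2]
    - [0, 0, 0, 3.5, 0, 0, -0.2]

```text
time: 14.62
position: [0.5732, -0.1483, 0.2571]
tcp_rot: [179.9, -0.0, 93.9]
ft_force: [0.6, -0.3, -0.6]
finger_gap: 0.034
grip_force: 0.0
```

Run:
```python
from h import *
p=vision.read_camera("scene"); im=p["color"][150:310,200:380,::-1]; X=cloud(p)
w=vision.read_camera("top"); b=w["color"][170:260,190:325,::-1]
cv2.imwrite("pics/s4.png",np.hstack([cv2.resize(im,(400,356),interpolation=2),cv2.resize(b,(400,356),interpolation=2)]))
for q in ["lever_a","bottle_front","panel_meter"]:
  for k in (p,w): print(q,[(np.round(d["position"],3).tolist(),round(d["confidence"],2)) for d in nets.look_for(q,k)])
print(status.get_state()["ft_force"],status.get_state()["time"])
```

```text
lever_a [([0.574, -0.4, 0.114], 0.86), ([0.503, -0.246, 0.115], 0.83), ([0.568, -0.322, 0.116], 0.52)]
lever_a [([0.569, -0.324, 0.115], 0.74), ([0.578, -0.406, 0.117], 0.65), ([0.506, -0.25, 0.113], 0.58)]
bottle_front [([0.562, -0.511, 0.068], 0.73)]
bottle_front [([0.565, -0.522, 0.092], 0.62)]
panel_meter [([0.692, -0.294, 0.028], 0.79), ([0.503, -0.245, 0.115], 0.65), ([0.567, -0.323, 0.114], 0.19)]
panel_meter [([0.698, -0.309, 0.047], 0.75), ([0.572, -0.408, 0.116], 0.16)]
[ 0.41217378 -0.40792266  0.1600942 ] 15.0167
```

View pics/s4.png

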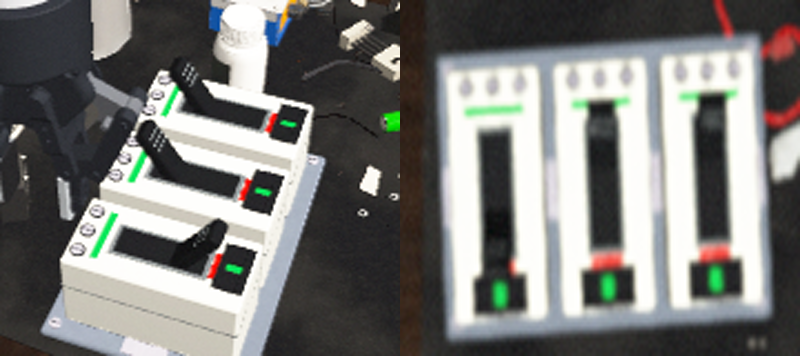

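The middle lever is fully on (right half, about (602,120)), matching the neighbour that is on. All three windows are green (500, 608 and 715, at about y=285), and the other levers and bystanders haven't moved.

```bash
python3 -c "
from cell import env; print(env.hand_in())"
```

```text
the job is handed in; nothing more can be done
None
```

The tripped middle breaker was pressed to its off stop (17 N reading, window green), thrown fully on and released, with the other breakers and bench items unmoved; the job is handed in, but no verdict came back.

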